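# Hang a crucible basket on the drying tree

## Robot

A 6-joint arm with a two-finger parallel gripper is mounted at the origin on a cart in front of the work surface, level with it; the furniture and walls round the work are solid. World frame = base frame: x ahead of the robot, y to its left, z up, the work surface at z = 0. Lengths are in mm, angles in rad, forces in N, time in s.
With the tool pointing down it reaches from about 275 to 850 mm from the base axis. Payload 5.2 kg.
Tool frame: the origin (TCP) lies at the very end of the fingers, on their centre line; the grasp point (between the pads) lies 19 mm behind it (manip.pinch_z is the distance from the TCP to the grasp point, in mm); z points along the fingers, y is the line along which they close (so a half turn about z gives the same grasp; the last joint's range is limited). The gripper opens to 85 mm and grips with 20 to 120 N. Pads are 22 mm wide; open, the fingers measure 114 mm over their backs; the gripper's body (76 mm by 85 mm) begins 54 mm behind the grasp point. The pads swing forward as they close: fully open they stand 13 mm farther back than shut.
Start: joints at [-1.339, 0.259, 1.535, -0, 1.348, -0.203], TCP at [231.696, -498.82, 231.31] pointing down, gripper open.
Joint ranges: [-3.14, 3.14], [-0.91, 2.08], [0.19, 2.58], [-1.22, 4.36], [0.22, 2.71], [-3.12, 3.12]. Speed limits (rad/s): [2.57, 2.57, 3.14, 3.14, 3.14, 3.14].

## Interface

Orientations are given as a unit quaternion [w, x, y, z].
In Python, from rig import manip gives the robot as it stands.
- The arm moves only by the shell command python3 -m handwheel 'ROWS' [OPENING] [FORCE]. ROWS is JSON, a list that holds one entry, the list of rows, each a list of 4 numbers: the shift along the world's x, y, z in cm, then the turn about the world's z in rad. In form: [[[tx, ty, tz, turn], ...]]. A call has 1 to 20 rows; each row is the pose to reach, as a shift and turn from the pose commanded when the call began; what a row does not reach only later rows make up. A row lasts 1/10 s, in which the tool goes at most 50 mm and 8.59 degrees, less where a joint would pass 70% of its speed; a pose out of reach is approached as far as the arm can. A call with a gripper value outside its range is refused whole. OPENING is the opening, from 0 (shut) to 1 (fully open), set as the call begins (- or left out, the last holds). The fingers move at their own pace and stop on an object; FORCE is the grip in N (left out, the last holds). Time passes only in rows, so rows that repeat a pose let the fingers close. It gives the time, the measured TCP pose, the force, the opening and the grip force at its end, in the units of the state.
- manip.observe(): the state, without advancing time (a new reading comes with each control period).
- manip.read_camera(name): name is "side" or "top" or "wrist"; returns a dict with "pixels" (420x560x3 uint8, red, green, blue), "K" (3x3 intrinsics, pixels), "R" (3x3) and "t" (3): a world point X has camera coordinates R X + t; the wrist camera has in their place "hand_eye" (4x4, takes a point from camera to tool coordinates, whose origin is the TCP and whose axes are the flange's). Camera axes: x right, y down, z forward; pixel columns grow to the right and rows downward; lengths in mm; the calibration is good to about 2 mm. A picture is of the moment at which its call begins: read the wrist's pose just before it. There is no depth.
- manip.close_job(): hands the job in; it is judged then, once.
The state is a dict: "time": time; "qpos": joint angles; "joint_velocities": joint speeds; "effort": joint torques, N m; "tcp_pos": TCP position; "orientation": TCP orientation; "wrist_force": force on the tool from outside, world axes, zero at the start; "torque": the same for the moment, N m; "grip_width": finger opening in mm; "finger_force": force on a finger pad.
Only numpy, scipy, OpenCV 4.12 (cv2) and the standard library are available. Lean on these libraries where they do the work, as an engineer would, in place of code of your own. Each camera call takes 0.05 s, during which the arm holds its last target. There are 200 camera calls.

## Task

Turn the drying tree by the white knob on its top until its empty branch points straight out over the drip pan, then hang the shallow wire basket on that branch by its bail, so that it hangs free above the pan. Leave the deep basket standing where it is.

Things in the scene. Friction and masses are not known exactly. Their poses are not given: they have to be found in the camera images.
- stand: Fixed grey foot plate of the drying tree, 215 x 110 x 10 mm. Origin on the worktop under the tree's vertical turning axis, z up. Its -x axis points from the turning axis, roughly towards the robot, to the steel drip pan: 86 mm (x) by 92 mm (y), centred 98 mm out, rim 28 mm above the worktop.
- tree (a joint): Angle of the tree about its vertical axis, rad, growing anticlockwise seen from above; 0 = empty branch straight out over the drip pan (stand's -x). Starts between 0.55 and 1.25; light friction (0.08 N m), stays where left. Four branches at quarter turns; the three others carry baskets of the shallow size clipped on for good, their grips reaching 205 mm above the worktop.
- knob (a point): Grip point of the white wing knob on top of the tree, on the turning axis, 228 mm above the worktop. The wing is 44 mm long, 14 mm thick and stands from 206 to 242 mm above the worktop; its length lies along the empty branch. The frame turns with the tree, -x along the empty branch. Hub beneath: 32 mm across.
- empty_branch (a point): Saddle of the only empty branch, 85 mm from the turning axis: where the peak (wire centre) of a hung basket's bail comes to rest, 166.5 mm above the worktop. Frame turns with the tree, -x outwards along the branch. The 8 mm rod slopes 12 mm down from the hub to this saddle (rod centre 160 mm high), then rises to its upturned tip.
- branch_tip (a point): Centre of the round upturned end of the empty branch, 122 mm from the turning axis, 182 mm above the worktop (its top 186 mm). The bail must pass over this tip from outside. Axes as empty_branch.
- shallow_basket: Loose steel wire basket to hang, a white crucible fixed in it, about 150 g, standing upright on the worktop; the less deep of the two. Body 44 mm (x) by 56 mm (y), 32 mm deep; origin at the centre of its underside, z up. A rigid bail rises from the middle of its two y sides; a branch passes through it along x, either way round.
- shallow_basket_bail (a point): Peak of its 5 mm bail wire (wire centre), 95 mm above the basket's origin, axes as the basket. The bail's opening is 51 mm wide and reaches from the rim (32 mm above the origin) to 77 mm at the legs and 92 mm in the middle. On the peak stands a white grip tab 16 x 16 mm, from 95 to 133 mm above the origin.
- deep_basket: The other loose basket, to be left alone: the same but 66 mm deep, bail peak at 129 mm, white tab up to 167 mm. Origin at the centre of its underside.
Things that resemble listed ones, but are neither listed nor needed, are in the scene too. Leave any red look-alike of the shallow_basket alone.

How it is judged (in metres and radians):
On the way, in this order (a step that is already met when the one before it is completed fails the run):
1. the empty branch is turned out over the drip pan (value of joint tree between -0.25 and 0.25 rad), for 0.2 s.
2. the shallow basket hangs on the empty branch by its bail (distance between shallow_basket_bail and empty_branch below 0.02 m and angle between shallow_basket's own z axis and vertical below 0.2 rad), for 0.2 s.
At the end, for the whole second after the job is handed in: The shallow basket hangs upright (within 0.2 rad) and at rest on the empty branch, the peak of its bail within 20 mm of the branch's saddle; the tree stands still with that branch within 0.25 rad of straight out over the drip pan; the deep basket is within 30 mm of where it stood (all of step 1 and all of step 2 and linear speed of shallow_basket below 0.04 m/s and velocity of joint tree between -0.1 and 0.1 rad/s and distance of deep_basket from where it was at the start of the episode below 0.03 m); the robot touches nothing.
It fails at once if the deep basket is moved by more than 30 mm (distance of deep_basket from where it was at the start of the episode above 0.03 m).
It also fails if it takes over 51 s, if anything falls off the work surface, if the arm or the gripper's body presses on something with over 40 N, if the wrist force passes 120 N, or if a joint passes its speed limit or range.

## Working session

There is one attempt and no reset: what is moved stays moved. The work goes in short steps, Python scripts to look and compute and a shell command to move; the robot and the scene stay as the last step left them, time stands still between calls to the robot, and variables do not carry over. Pictures are saved under pics/ and viewed, at most 10 in all, crops included, and the job is handed in when it is done.

```bash
mkdir -p pics
cat > h.py <<'E'
import numpy as np, cv2
from rig import manip
def grab(n):
    c=manip.read_camera(n); return c
def save(c,f): cv2.imwrite('pics/'+f,cv2.cvtColor(np.array(c['pixels']),cv2.COLOR_RGB2BGR))
def ray(c,u,v,z):
    K,R,t=[np.array(c[k],float) for k in 'KRt']
    o=-R.T@t; d=R.T@np.linalg.solve(K,[u,v,1]); return o+d*(z-o[2])/d[2]
def proj(c,X):
    K,R,t=[np.array(c[k],float) for k in 'KRt']; p=K@(R@np.array(X,float)+t); return p[:2]/p[2]
E
python3 - <<'E'
from h import *
print(manip.observe())
for n in('top','side'):
    c=grab(n); save(c,n+'0.png'); R=np.array(c['R']);print(n,(-R.T@np.array(c['t'])).round(),np.array(c['K']).round(1).tolist(),R[2].round(2))
    import pickle; pickle.dump(c,open(n+'0.pkl','wb'))
E
```

```text
{'time': 0.0, 'qpos': array([-1.33876711e+00,  2.59349874e-01,  1.53609679e+00, -1.79310031e-06,
        1.34795753e+00, -2.02827989e-01]), 'joint_velocities': array([-0.00147249, -0.00150874, -0.00012156,  0.0002334 ,  0.00050102,
       -0.00121437]), 'effort': array([ 1.24074268e-03, -4.46026397e+01, -2.90570569e+01, -2.75770426e-04,
        1.14365612e-02,  1.83157297e-06]), 'tcp_pos': array([ 231.58937538, -498.29267416,  230.46546773]), 'orientation': array([-9.05660312e-04,  9.76454934e-01,  2.15719589e-01, -1.40984302e-05]), 'wrist_force': array([ 1.07553683, -0.29460625,  0.55640235]), 'torque': array([-0.02502768,  0.01326332, -0.00738229]), 'finger_force': 0.0, 'grip_width': 85.49645463835601}
top [421. 111. 982.] [[397.4, 0.0, 286.6], [0.0, 397.4, 209.8], [0.0, 0.0, 1.0]] [ 0.15  0.01 -0.99]
side [ 304. 1102.  913.] [[511.5, 0.0, 279.8], [0.0, 511.5, 204.4], [0.0, 0.0, 1.0]] [ 0.19 -0.77 -0.61]
```

View pics/top0.png

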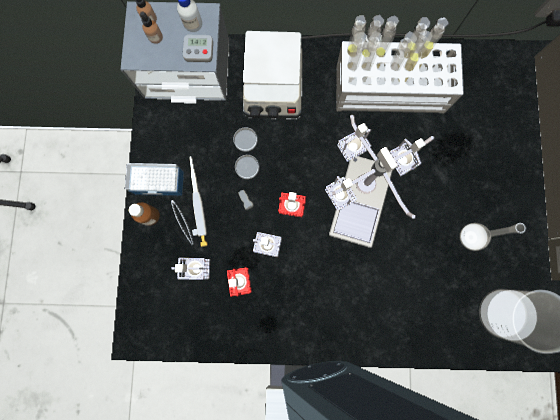

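View pics/side0.png

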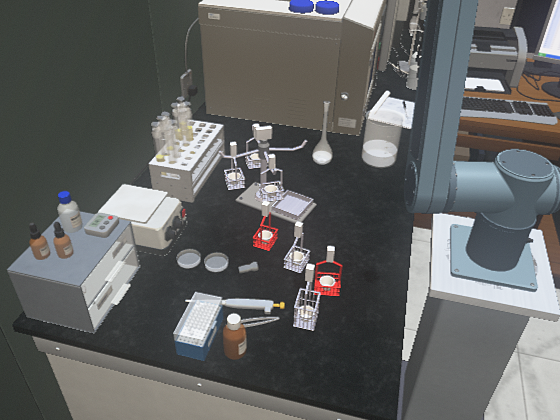

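The top view shows the tree at about (370,185) with its empty branch running to a tip at (412,216), and the pan at (355,222). White baskets stand at (267,243) and (192,268), with red look-alikes at (292,205) and (238,282). In the side view the white baskets are at (297,257) and (307,310). I'll enlarge both areas.

Run:
```python
import cv2,numpy as np
t=cv2.imread('pics/top0.png');s=cv2.imread('pics/side0.png')
a=cv2.resize(t[110:260,310:430],None,fx=4,fy=4,interpolation=2)
b=cv2.resize(t[225:295,165:287],None,fx=2.6,fy=2.6,interpolation=2)
d=cv2.resize(s[215:335,250:350],None,fx=3,fy=3,interpolation=2)
o=np.zeros((600,800,3),np.uint8);o[:600,:480]=a;o[:b.shape[0],482:482+b.shape[1]]=b[:,:318];o[200:560,490:790]=d
cv2.imwrite('pics/crop0.png',o)
```

```text
(no output)
```

View pics/crop0.png

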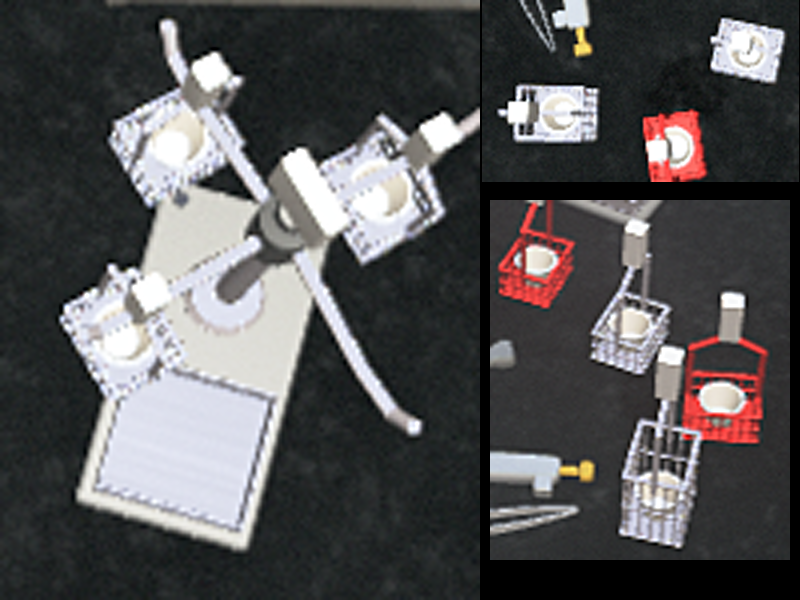

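Run:
```python
from h import *
import pickle
T=pickle.load(open('top0.pkl','rb'));S=pickle.load(open('side0.pkl','rb'))
def tc(x,y): return 310+x/4,110+y/4
def bc(x,y): return 165+(x-482)/2.6,225+y/2.6
print('knob',ray(T,*tc(316,195),242).round(1)); print('tip',ray(T,*tc(413,426),182).round(1))
print('pan',[ray(T,*tc(*p),28).round(0)[:2].tolist() for p in((142,368),(275,398),(240,528),(95,485))])
print('plate',[ray(T,*tc(*p),10).round(0)[:2].tolist() for p in((245,548),(80,498))])
print('basket',[ray(T,*bc(*p),32).round(0)[:2].tolist() for p in((720,18),(783,28),(775,82),(712,72))])
print('tab T',ray(T,*bc(742,47),133).round(1),'tab S',ray(S,298.3,224.3,133).round(1), 'S deep hyp',ray(S,250+(671-490)/3,215+(352-200)/3,167),'T deep',ray(T,*bc(520,111),167))
print('knob S',proj(S,ray(T,*tc(316,195),242)))
```

```text
knob [640.4 -75.1 242. ]
tip [ 538.3 -137.5  182. ]
pan [[593.0, -22.0], [576.0, -102.0], [497.0, -81.0], [520.0, 6.0]]
plate [[486.0, -87.0], [514.0, 14.0]]
basket [[514.0, 192.0], [506.0, 133.0], [456.0, 139.0], [464.0, 197.0]]
tab T [480.5 164.3 133. ] tab S [483.2 169.9 133. ] S deep hyp [420.82776435 335.66806227 167.        ] T deep [423.92753785 334.10976552 167.        ]
knob S [263.75491293 127.17302779]
```

Tab heights agree across both views, so the shallow basket is at (481,167), yaw about -0.12. The tree axis is at (640,-75), which matches pan centre plus 98 mm. The stand's yaw is about -0.268 and the tree angle about 0.816. I'll go up and across to above the knob.

```bash
python3 -m handwheel '[[[0,0,10,0],[0,0,20,0.05],[0,0,20,0.11],[0,0,20,0.11],[0,0,20,0.11],[10,10.6,20,0.11],[20,21,20,0.11],[30,31,20,0.11],[40.9,42.4,20,0.11],[40.9,42.4,20,0.11],[40.9,42.4,20,0.11],[40.9,42.4,20,0.11],[40.9,42.4,20,0.11],[40.9,42.4,15,0.11],[40.9,42.4,10,0.11],[40.9,42.4,10,0.11],[40.9,42.4,10,0.11],[40.9,42.4,10,0.11]]]' 1 20
python3 - <<'E'
from h import *
s=manip.observe(); c=grab('wrist'); save(c,'w1.png')
import pickle; pickle.dump((s,c),open('w1.pkl','wb'))
print(np.array(c['hand_eye']).round(3).tolist(),c['K'].tolist())
E
```

```text
time: 1.9
tcp_pos: [641.3, -70.9, 326.0]
orientation: [-0.003, 0.963, 0.271, -0.003]
wrist_force: [-0.1, -0.6, -0.9]
grip_width: 85.6
finger_force: 0.0
[[0.0, -0.956, -0.293, 76.533], [1.0, 0.0, 0.0, 1.002], [-0.0, -0.293, 0.956, -142.493], [0.0, 0.0, 0.0, 1.0]] [[298.304525871129, 0.0, 278.3030966155394], [0.0, 298.304525871129, 210.59784616280322], [0.0, 0.0, 1.0]]
```

View pics/w1.png

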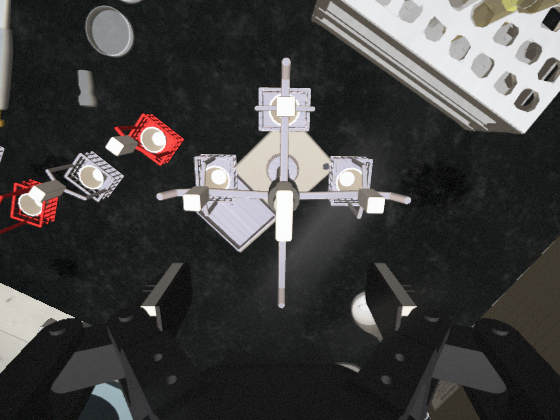

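The wrist view shows the knob's top face centred near (285,216), the branch tip at (281,303) and the hub beneath at (284,190). The shallow basket is at (92,177), its tab near (47,189).

```bash
cat >> h.py <<'E'
from scipy.spatial.transform import Rotation as Ro
def wray(s,c,u,v,z):
    q=s['orientation'];R=Ro.from_quat([q[1],q[2],q[3],q[0]]).as_matrix();H=np.array(c['hand_eye'])
    d=R@H[:3,:3]@np.linalg.solve(np.array(c['K']),[u,v,1]); o=R@H[:3,3]+s['tcp_pos']
    return (o+d*(z-o[2])/d[2]).round(1)
E
python3 - <<'E'
from h import *
import pickle
s,c=pickle.load(open('w1.pkl','rb'))
im=np.array(c['pixels'])[180:250,265:305].astype(int); m=(im.min(2)>225).astype(np.uint8)
n,l,st,ce=cv2.connectedComponentsWithStats(m); i=1+st[1:,4].argmax(); u,v=ce[i]+[265,180]; print(st[i],u,v,cv2.minAreaRect(np.argwhere(l==i)[:,::-1].astype(np.float32)))
k=wray(s,c,u,v,242); t=wray(s,c,281,303,182); print(k,t,np.hypot(*(k-t)[:2]),np.arctan2(*(k-t)[1::-1]))
print('tab',wray(s,c,44,189,133)); print(manip.observe()['tcp_pos'])
E
```

```text
[ 11  11  17  51 786] 283.8587786259542 215.66412213740458 ((18.819265365600586, 35.96421813964844), (15.689765930175781, 50.27994918823242), 1.7357046604156494)
[646.  -73.9 242. ] [ 541.  -135.9  182. ] 121.93850909372314 0.5333872673884049
tab [498.6 159.6 133. ]
[641.38710182 -70.90061166 325.89523517]
```

```bash
python3 -m handwheel '[[[0,0,0,0],[0,0,-2,0],[0,0,-4,0],[0,0,-4,0],[0,0,-4,0],[0,0,-4,0]]]' 0.7 20
python3 - <<'E'
from h import *
s=manip.observe(); c=grab('wrist'); save(c,'w2.png')
print(s['tcp_pos'],s['joint_velocities'].round(3))
im=np.array(c['pixels'])[170:290,250:320].astype(int); m=(im.min(2)>225).astype(np.uint8)
n,l,st,ce=cv2.connectedComponentsWithStats(m); i=1+st[1:,4].argmax(); u,v=ce[i]+[250,170]; r=cv2.minAreaRect(np.argwhere(l==i)[:,::-1].astype(np.float32)); print(u,v,r)
b=cv2.boxPoints(r)+[250,170]; print(wray(s,c,u,v,242),[wray(s,c,*p,242).tolist() for p in b])
E
```

```text
time: 2.55
tcp_pos: [641.1, -76.0, 293.7]
orientation: [0.001, 0.963, 0.268, 0.001]
wrist_force: [0.2, 0.3, 0.5]
grip_width: 59.8
finger_force: 0.0
[641.05658645 -75.96015226 293.66055245] [ 0.009  0.003 -0.001 -0.    -0.004  0.001]
277.50146341463415 226.37073170731708 ((28.0, 56.5), (57.0, 18.0), 90.0)
[646.3 -73.6 242. ] [[660.7, -58.2, 242.0], [666.9, -68.6, 242.0], [631.2, -90.6, 242.0], [624.6, -79.6, 242.0]]
```

The knob measures 42 x 12 mm as it should, only 0.7 mm off along the closing axis. I'll shift in by 4 mm, descend and grip.

```bash
python3 -m handwheel '[[[0.3,0.1,-2,0],[0.3,0.1,-5,0],[0.3,0.1,-7,0],[0.3,0.1,-8,0],[0.3,0.1,-8,0],[0.3,0.1,-8,0]]]' 0.7 20 && python3 -m handwheel '[[[0,0,0,0],[0,0,0,0],[0,0,0,0],[0,0,0,0],[0,0,0,0],[0,0,0,0],[0,0,0,0],[0,0,0,0]]]' 0 25
```

```text
time: 3.2
tcp_pos: [644.4, -74.1, 212.8]
orientation: [0.001, 0.963, 0.269, 0.001]
wrist_force: [0.4, -0.4, 0.2]
grip_width: 59.8
finger_force: 0.0
time: 4.0
tcp_pos: [643.9, -73.8, 212.2]
orientation: [0.0, 0.963, 0.269, 0.001]
wrist_force: [-0.9, 0.5, 6.0]
grip_width: 13.9
finger_force: 26.4
```

Gripped at 13.9 mm, as it should be. Now the turn.

```bash
python3 -m handwheel '[[[0,0,0,-0.05],[0,0,0,-0.12],[0,0,0,-0.2],[0,0,0,-0.28],[0,0,0,-0.36],[0,0,0,-0.44],[0,0,0,-0.52],[0,0,0,-0.6],[0,0,0,-0.68],[0,0,0,-0.76],[0,0,0,-0.82],[0,0,0,-0.82],[0,0,0,-0.82],[0,0,0,-0.82]]]' - 25
```

```text
time: 5.4
tcp_pos: [644.1, -74.7, 212.2]
orientation: [0.001, 0.991, -0.137, 0.001]
wrist_force: [-1.7, -1.2, 4.0]
grip_width: 13.8
finger_force: 26.5
```

```bash
python3 -m handwheel '[[[0,0,0,0],[0,0,0,0],[0,0,0,0],[0,0,0,0],[0,0,0,0],[0,0,3,0],[0,0,7,0],[0,0,10,0],[0,0,10,0],[0,0,10,0]]]' 0.7 25
python3 - <<'E'
from h import *
import pickle
s=manip.observe(); c=grab('wrist'); save(c,'w3.png'); pickle.dump((s,c),open('w3.pkl','wb')); print(s['tcp_pos'],s['orientation'])
E
```

```text
time: 6.4
tcp_pos: [644.0, -73.8, 312.0]
orientation: [0.0, 0.991, -0.137, 0.001]
wrist_force: [0.7, 0.4, 0.2]
grip_width: 60.2
finger_force: 0.0
[643.95617349 -73.82042539 312.01023497] [ 1.23807728e-04  9.90556115e-01 -1.37105071e-01  8.76468473e-04]
```

View pics/w3.png

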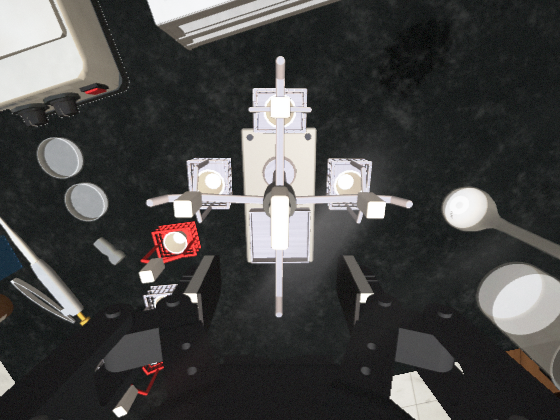

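The branch, at (279,315) for the tip and (280,222) for the knob, now lies straight over the pan. Next is the hover above the shallow basket.

```bash
python3 -m handwheel '[[[-3,4.5,0,0.05],[-6,9,0,0.1],[-9,13,0,0.15],[-12,17.5,0,0.15],[-15,22,-2,0.15],[-16,24,-4,0.15],[-16,24,-6,0.15],[-16,24,-6,0.15],[-16,24,-6,0.15],[-16,24,-6,0.15],[-16,24,-6,0.15],[-16,24,-6,0.15]]]' 0.7 25
python3 - <<'E'
from h import *
import pickle
s,c=pickle.load(open('w3.pkl','rb')); k=wray(s,c,280,222,242); t=wray(s,c,279,315,182);print(k,t,np.hypot(*(k-t)[:2]),np.arctan2(*(k-t)[1::-1]))
s=manip.observe(); c=grab('wrist'); save(c,'w4.png'); pickle.dump((s,c),open('w4.pkl','wb')); print(s['tcp_pos'])
E
```

```text
time: 7.65
tcp_pos: [484.5, 165.6, 252.0]
orientation: [-0.0, 0.998, -0.063, 0.001]
wrist_force: [-0.2, -0.7, -0.5]
grip_width: 60.0
finger_force: 0.0
[646.4 -75.3 242. ] [525.3 -40.6 182. ] 125.97340989272301 -0.2790629343993567
[484.48159932 165.58438773 251.97502653]
```

View pics/w4.png

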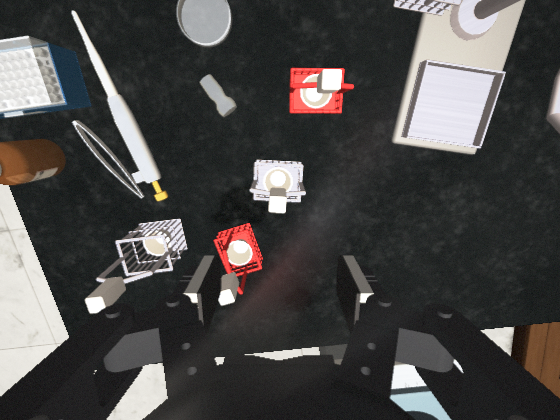

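The shallow basket is at (277,182) with its tab top near (278,207), and its edges are parallel to the image. A red basket at (238,250), tab (229,290), stands close by on the left.

Run:
```python
from h import *
import pickle
s,c=pickle.load(open('w4.pkl','rb'))
im=np.array(c['pixels'])[186:222,262:296].astype(int); print(im.min(2)[:,16]); m=(im.min(2)>225).astype(np.uint8)
n,l,st,ce=cv2.connectedComponentsWithStats(m)
for i in range(1,n):
    if st[i,4]>20: print(st[i]+[262,186,0,0,0],ce[i]+[262,186],wray(s,c,*(ce[i]+[262,186]),133))
print('red tab',wray(s,c,231,297,133),'red body',wray(s,c,238,250,32))
b=[(254,160),(302,160),(304,202),(250,202)]; print([wray(s,c,*p,32).tolist() for p in b], wray(s,c,278,207,133))
```

```text
[218 183 132 127 127 128 127 130 130 133 226 254 255 255 255 255 255 255
 255 255 255 255 255 255 255 255 248  97  34  35  31  31  34  33  42  46]
[262 186   7   5  24] [264.70833333 187.83333333] [504.  175.7 133. ]
[286 186  10   6  40] [291.375 188.4  ] [500.5 152.  133. ]
[262 191   7   4  21] [265.         192.57142857] [499.7 176.  133. ]
[287 192   9   4  28] [291.14285714 193.92857143] [495.5 152.8 133. ]
[262 196  34  17 305] [277.74754098 203.46229508] [488.2 165.9 133. ]
red tab [397.2 224.9 133. ] red body [403.4 229.9  32. ]
[[517.9, 191.2, 32.0], [510.6, 133.7, 32.0], [458.0, 136.6, 32.0], [466.5, 204.1, 32.0]] [484.8 166.1 133. ]
```

```bash
python3 -m handwheel '[[[0.1,0,-4,0],[0.1,0,-8,0],[0.1,0,-12,0],[0.1,0,-14,0],[0.1,0,-15,0],[0.1,0,-15,0],[0.1,0,-15,0],[0.1,0,-15,0]]]' 0.7 40 && python3 -m handwheel '[[[0,0,0,0],[0,0,0,0],[0,0,0,0],[0,0,0,0],[0,0,0,0],[0,0,0,0],[0,0,0,0],[0,0,0,0]]]' 0 40 && python3 -m handwheel '[[[0,0,1,0],[0,0,3,0],[0,0,6,0],[0,0,9,0],[0,0,12.5,0],[0,0,12.5,0],[0,0,12.5,0],[0,0,12.5,0]]]' - 40
```

```text
time: 8.5
tcp_pos: [486.0, 166.3, 102.9]
orientation: [-0.0, 0.998, -0.063, 0.002]
wrist_force: [-0.6, 0.2, 0.7]
grip_width: 59.4
finger_force: 0.0
time: 9.3
tcp_pos: [484.9, 166.4, 101.9]
orientation: [-0.0, 0.998, -0.063, 0.0]
wrist_force: [-1.8, 0.6, 5.9]
grip_width: 15.7
finger_force: 39.6
time: 10.1
tcp_pos: [483.7, 166.0, 225.0]
orientation: [0.0, 0.998, -0.063, -0.001]
wrist_force: [0.2, -0.1, -2.0]
grip_width: 15.8
finger_force: 39.1
```

Lifted: the wrist carries about 2 N. Next I'll carry it to a point 170 mm out on the branch line, bail peak at 201 mm, and check from the side.

```bash
python3 -m handwheel '[[[0,-2,0,-0.03],[0,-5,0,-0.07],[-0.2,-8.5,0,-0.11],[-0.4,-12,0,-0.15],[-0.4,-15.5,0,-0.15],[-0.4,-18,0,-0.15],[-0.4,-19.4,-1,-0.15],[-0.4,-19.4,-1.8,-0.15],[-0.4,-19.4,-1.8,-0.15],[-0.4,-19.4,-1.8,-0.15],[-0.4,-19.4,-1.8,-0.15],[-0.4,-19.4,-1.8,-0.15]]]' - 40
python3 - <<'E'
from h import *
s=c=None
s=manip.observe(); print(s['tcp_pos'])
a=np.array(grab('side')['pixels'])[80:240,200:360]; w=np.array(grab('wrist')['pixels'])[150:330,200:360]
o=np.zeros((540,800,3),np.uint8); o[:400,:400]=cv2.resize(a,(400,400),interpolation=2); o[:450,400:]=cv2.resize(w,(400,450),interpolation=2)
cv2.imwrite('pics/c5.png',o[:,:,::-1])
E
```

```text
time: 11.3
tcp_pos: [480.9, -27.0, 208.6]
orientation: [-0.0, 0.991, -0.136, 0.0]
wrist_force: [-1.1, 0.0, -2.1]
grip_width: 15.5
finger_force: 39.3
[480.90297375 -27.02262524 208.59165124]
```

View pics/c5.png

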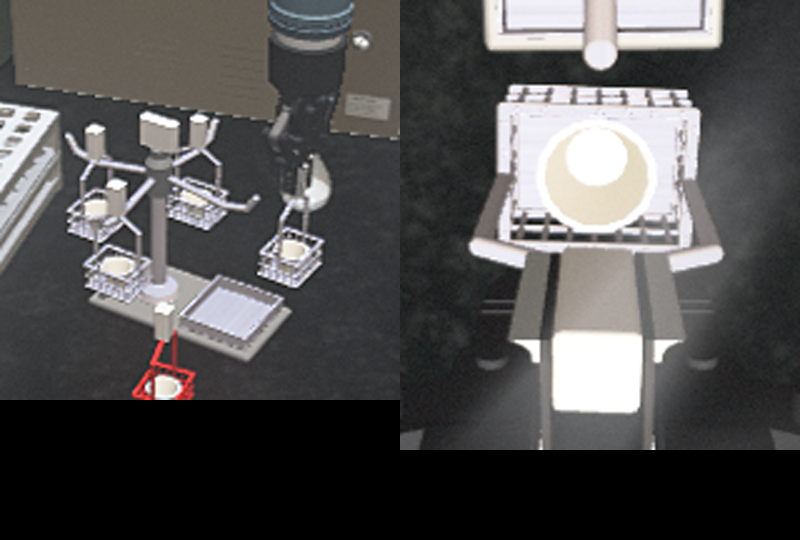

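The basket hangs upright in the grip with the tip centred in the bail opening (tip at x=600, tab at x=596 in the crop). I'll go in 85 mm along the branch, checking force and position.

```bash
python3 -m handwheel '[[[0.8,-0.2,0,0],[1.6,-0.5,0,0],[2.4,-0.7,0,0],[3.2,-0.9,0,0],[4,-1.1,0,0],[4.8,-1.4,0,0],[5.6,-1.6,0,0],[6.4,-1.8,0,0],[7.2,-2,0,0],[8,-2.3,0,0],[8.2,-2.3,0,0],[8.2,-2.3,0,0],[8.2,-2.3,0,0]]]' - 40 && python3 -m handwheel '[[[0,0,-0.5,0],[0,0,-1,0],[0,0,-1.5,0],[0,0,-2,0],[0,0,-2.5,0],[0,0,-2.9,0],[0,0,-3.1,0],[0,0,-3.1,0],[0,0,-3.1,0]]]' - 40
```

```text
time: 12.7
tcp_pos: [562.4, -50.7, 208.2]
orientation: [-0.0, 0.991, -0.137, -0.0]
wrist_force: [-0.7, 0.1, -1.7]
grip_width: 15.2
finger_force: 39.3
time: 13.6
tcp_pos: [562.8, -50.9, 177.4]
orientation: [0.0, 0.991, -0.137, 0.0]
wrist_force: [-0.1, 0.0, -2.1]
grip_width: 15.5
finger_force: 39.3
```

```bash
python3 -m handwheel '[[[0,0,-0.1,0],[0,0,-0.2,0],[0,0,-0.2,0],[0,0,-0.2,0]]]' - 40 && python3 -m handwheel '[[[0,0,-0.1,0],[0,0,-0.2,0],[0,0,-0.2,0],[0,0,-0.2,0]]]' - 40
```

```text
time: 14.0
tcp_pos: [562.7, -50.8, 175.3]
orientation: [-0.0, 0.991, -0.137, -0.0]
wrist_force: [-0.7, -0.2, -2.7]
grip_width: 15.8
finger_force: 39.3
time: 14.4
tcp_pos: [563.0, -50.8, 174.1]
orientation: [0.0, 0.991, -0.137, 0.001]
wrist_force: [-1.9, -0.0, 5.1]
grip_width: 15.2
finger_force: 40.2
```

Contact: the wire rests on the branch with 5 N upward. Release and look.

```bash
python3 -m handwheel '[[[0,0,0.1,0],[0,0,0.1,0],[0,0,0.1,0],[0,0,0.1,0],[0,0,0.1,0],[0,0,0.1,0]]]' 0.5 40 && python3 -m handwheel '[[[0,0,1,0],[0,0,3,0],[0,0,6,0],[0,0,10,0],[-3,0,14,0],[-6,0,16,0],[-10,0,16,0],[-12,0,16,0],[-12,0,16,0],[-12,0,16,0],[-12,0,16,0]]]'
python3 - <<'E'
from h import *
S=grab('side');a=np.array(S['pixels'])[80:240,200:360]; W=grab('wrist');w=np.array(W['pixels'])[0:420:1]; 
o=np.zeros((600,800,3),np.uint8); o[:400,:400]=cv2.resize(a,(400,400),interpolation=2); o[:300,400:]=cv2.resize(w,(400,300),interpolation=3)
cv2.imwrite('pics/c6.png',o[:,:,::-1])
ax=np.array([644.2,-74.5,0]);d=np.array([-.962,.272,0])
print([((proj(S,ax+85*d+[0,0,z])-[200,80])*2.5).round() for z in (166.5,204.5)])
E
```

```text
time: 15.0
tcp_pos: [562.7, -50.8, 174.2]
orientation: [-0.0, 0.991, -0.137, -0.0]
wrist_force: [-0.2, 0.5, -0.1]
grip_width: 42.9
finger_force: 0.0
time: 16.1
tcp_pos: [443.6, -51.0, 334.5]
orientation: [-0.0, 0.991, -0.137, 0.0]
wrist_force: [-0.4, 0.2, 0.9]
grip_width: 43.0
finger_force: 0.0
[array([222., 200.]), array([223., 170.])]
```

View pics/c6.png

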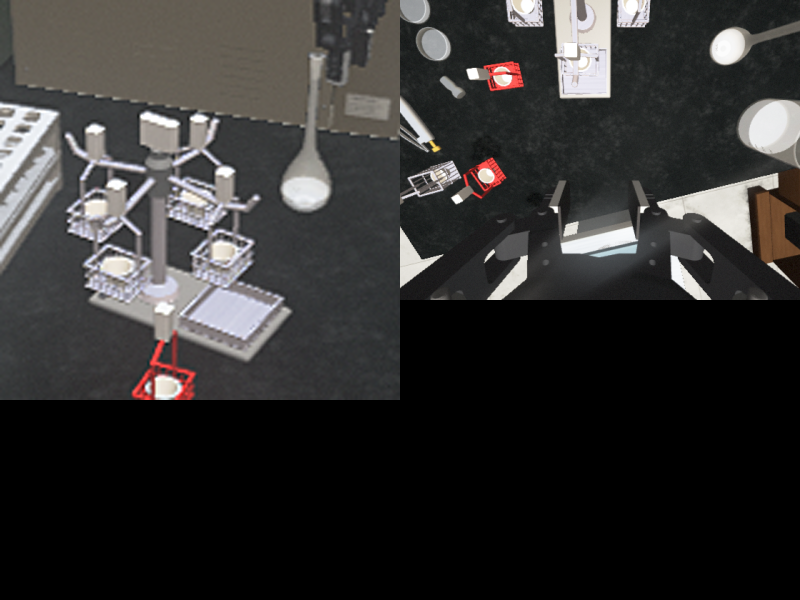

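The basket hangs upright on the saddle, with its tab top at (226,170) against a predicted (223,170). The deep basket hasn't moved. I'll let it settle, then hand in.

```bash
python3 -m handwheel '[[[0,0,0,0],[0,0,0,0],[0,0,0,0],[0,0,0,0],[0,0,0,0],[0,0,0,0],[0,0,0,0],[0,0,0,0],[0,0,0,0],[0,0,0,0],[0,0,0,0],[0,0,0,0],[0,0,0,0],[0,0,0,0],[0,0,0,0],[0,0,0,0],[0,0,0,0],[0,0,0,0],[0,0,0,0],[0,0,0,0]]]' >/dev/null && python3 -c "
from rig import manip
print(manip.close_job())"
```

```text
the job is handed in; nothing more can be done
None
```

The empty branch now points out over the drip pan with the shallow basket hanging upright from it, the deep basket was left where it stood, and the job is handed in (about 18 s used; no verdict was returned).

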